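Fit and lock a fume-extraction nozzle

ROBOT

A 6-joint arm with a two-finger parallel gripper is mounted at the origin on the work surface. World frame = base frame: x ahead of the robot, y to its left, z up, the work surface at z = 0. Lengths are in mm, angles in rad, forces in N, time in s.
With the tool pointing down it reaches from about 400 to 825 mm from the base axis. Payload 7 kg.
Tool frame: the origin (TCP) lies at the very end of the fingers, on their centre line; the grasp point (between the pads) lies 19 mm behind it; z points along the fingers, y is the line along which they close (so a half turn about z gives the same grasp; the last joint's range is limited). The gripper opens to 88 mm and grips with 3 to 60 N. Pads are 19 mm wide; open, the fingers measure 130 mm over their backs; the gripper's body (78 mm by 193 mm) begins 47 mm behind the grasp point.
Start: joints at [1.618, 0.359, 0.012, 0, -1.224, -0.288], TCP at [160.984, 655.499, 226.561] pointing down, gripper open.
Joint ranges: [-3.07, 3.07], [-1.43, 2.12], [-1.02, 1.25], [-3.03, 1.67], [-3.05, -0], [-3.03, 3.03]. Speed limits (rad/s): [2.39, 2.39, 3.01, 3.14, 3.14, 3.14].

INTERFACE

Orientations are given as a unit quaternion [x, y, z, w].
In Python, from station import arm gives the robot as it stands. The module is installed in compiled form; this text tells all that it offers.
- The arm moves only by the tool servo_tool, never from a script. Its argument "deltas" is a list that holds one entry, the list of rows, each a list of 7 numbers: the opening, from -1 (shut) to 1 (fully open), then the shift along the tool's x, y, z in mm, then the turn, a rotation vector about the tool's x, y, z in degrees. A call has 1 to 5 rows; each row shifts and turns the commanded pose from where the row before left it, along the tool's axes as they then stand; what a row does not reach is not made up. A row lasts 1/10 s, in which the tool goes at most 50 mm and 8.59 degrees, less where a joint would pass 70% of its speed; a pose out of reach is approached as far as the arm can. A call with a gripper value outside its range is refused whole. The fingers move at their own pace and stop on an object; "force" is the grip in N (left out, the last holds). Time passes only in rows, so rows that do not move let the fingers close. It gives the time, the measured TCP pose, the force, the opening and the grip force at its end, in the units of the state.
- arm.get_obs(): the state, without advancing time (a new reading comes with each control period).
- arm.read_camera(name): name is "scene" or "top" or "wrist"; returns a dict with "color" (384x512x3 uint8, red, green, blue), "z_map" (384x512 float32, mm along the optical axis (not along the pixel's ray), 0 where there is no reading), "fx", "fy", "cx", "cy" (pixels), "k1" (the pictures are not rectified: a ray, as slopes to the right and down, at radius r is drawn at 1 + k1 r^2 times it, then the intrinsics apply), "pose" (4x4, takes a point from camera to world coordinates). Camera axes: x right, y down, z forward; pixel columns grow to the right and rows downward; lengths in mm; the calibration is good to about 2 mm. A picture is of the moment at which its call begins.
- arm.job_done(): hands the job in; it is judged then, once.
Trained networks look in a picture, given as the dict that the camera call returned (one of the last four; its "shot" number tells which), for a name from the list of things; names that differ only in an ending like _2 or _b are one class to them, and where a whole thing is asked for, a point or a joint stands for the part that bears it (a point fixed in the world has none). Each returns a list of dicts, best first, with "p" (0 to 1); they miss things now and then, are a little off and sometimes report something else, mostly with a low value. They report only what shows in the picture. A call takes as long as a camera call. They do not tell look-alikes from the thing itself.
- arm.cut_out(query, picture): "pixels" (384x512 bool, what is visible of it) and "rect" ([left, top, width, height] in pixels, round what is visible of it).
- arm.spot_point(query, picture): "centre" ([column, row] in pixels: a listed point, or the origin of a listed thing).
The state is a dict: "t": time; "qpos": joint angles; "joint_velocities": joint speeds; "tau": joint torques, N m; "eef_pos": TCP position; "ee_rot": TCP orientation; "contact_force": force on the tool from outside, world axes, zero at the start; "wrist_torque": the same for the moment, N m; "finger_gap": opening from 0.0 (shut) to 1.0 (fully open); "gripper_force": force on a finger pad.
Only numpy, scipy, OpenCV 4.12 (cv2) and the standard library are available. Lean on these libraries where they do the work, as an engineer would, in place of code of your own. Each camera call takes 0.05 s, during which the arm holds its last target. There are 200 camera calls.

TASK

Push the black intake nozzle, flange first, fully home onto the slanted metal spigot of the white fume-extractor head, so that its flange sits flush on the slanted face. Then lock it: push the red wing knob beside it straight in, all the way, and only then turn it clockwise to its stop so that its steel pawl swings over the flange. Let go of everything, and leave the solder reel, the spray can and the circuit board where they are.

Things in the scene. Friction and masses are not known exactly. Their poses are not given: they have to be found in the camera images.
- nozzle: Loose black plastic nozzle, 0.12 kg: straight sleeve, 50 mm outside, 42 mm inside diameter, 70 mm long, open at both ends, round flange (72 mm diameter, 8 mm thick) at its lower end, wire cross in its upper end. Starts upright, flange down, on the green mat (3 mm thick). Origin: centre of the flange's underside; z along the sleeve, away from the flange. Grip the 50 mm sleeve.
- port_root (a point): Centre of the aluminium spigot's foot on the head's slanted face. z: spigot axis, square to the face, leaning 30 degrees from vertical, away from the robot and to its right; y: level, along the face to the knob; x: up the slope. Spigot 40 mm in diameter, 40 mm long, tip chamfered 3 mm. It does not move. Nozzle fully home: its origin is here and its z along this z.
- port_tip (a point): Centre of the spigot's outer end, 40 mm along z from port_root; same axes. The white slanted face measures 130 mm up the slope by 220 mm across: from port_root it reaches 65 mm either way in x and from -64 to +156 mm in y.
- knob_grip (a point): Grip point of the red wing knob, on its axis, 10 mm below the wing's top. z: knob axis, outwards, parallel to the spigot's and 92 mm from it along port_root's y. Wing 40 mm long (this x), 12 mm wide (this y: close the fingers across it), 30 mm tall, on a 12 mm stem. 60 mm off the face with the knob out, 52 mm in. Axes turn with the knob.
- pawl_tip (a point): Outer end of the flat steel pawl on the knob's stem, 63 mm from the knob's axis along the wing's x, in the middle of its 5 mm thickness; pawl 14 mm wide. Its underside is 18.5 mm off the face with the knob out and 10.5 mm with it in, just above the flange of a nozzle that is fully home. Axes as knob_grip.
- knob_push (a joint): How far the knob is pushed in along its axis towards the face, m: 0 out, 0.008 fully in. Stiff sliding friction of about 4 N; stays where left.
- knob_turn (a joint): Angle of the knob, rad, growing clockwise as seen from outside: at 0 the pawl points up the slope (port_root's x), at the stop, 1.4, it points towards the nozzle and lies over its flange. Light friction; stays where left.
- reel: Bystander: solder reel, 54 mm diameter, 45 mm tall, standing; origin at the centre of its underside.
- can: Bystander: spray can, light grey with a broad blue band, 54 mm diameter, 150 mm tall, standing; origin at the centre of its underside.
- board: Bystander: green circuit board with chips, 90 x 110 x 4 mm (parts to 8 mm), lying flat; origin at the centre of its underside.
Not all that is in view belongs to the job. Several things have the shape of the nozzle; the one meant has the colours described above.

How it is judged (in metres and radians):
On the way, in this order (a step that is already met when the one before it is completed fails the run):
1. the nozzle is fully home on the spigot, flange flush on the face (z of nozzle in the frame of port_root between -0.003 and 0.003 m and distance between nozzle and port_root below 0.004 m and angle between nozzle's own z axis and vertical below 0.7 rad and angle between the z axis of nozzle and the z axis of port_root, either way round below 0.06 rad), for 0.2 s.
2. the knob is pushed fully in before it is turned (still under 0.5 rad) (all of step 1 and value of joint knob_push above 0.006 m and value of joint knob_turn below 0.5 rad), for 0.05 s.
3. the pushed-in knob is turned clockwise to its stop (all of step 1 and value of joint knob_push above 0.006 m and value of joint knob_turn above 1.2 rad), for 0.2 s.
At the end, for the whole second after the job is handed in: The nozzle sits at rest on the spigot, flange within 3 mm of the face, its origin within 4 mm of the spigot's foot and its axis within 0.06 rad of the spigot's; the knob is in by more than 6 mm and turned by more than 1.2 rad (all of step 3 and linear speed of nozzle below 0.02 m/s); the robot touches nothing.
It fails at once if the solder reel is moved more than 20 mm or tipped (distance of reel from where it was at the start of the episode above 0.02 m or angle between reel's own z axis and vertical above 0.3 rad).
It fails at once if the spray can is moved more than 20 mm or tipped (distance of can from where it was at the start of the episode above 0.02 m or angle between can's own z axis and vertical above 0.3 rad).
It fails at once if the circuit board is moved more than 20 mm or tipped (distance of board from where it was at the start of the episode above 0.02 m or angle between board's own z axis and vertical above 0.3 rad).
It also fails if it takes over 54 s, if anything falls off the work surface, if the arm or the gripper's body presses on something with over 40 N, if the wrist force passes 120 N, or if a joint passes its speed limit or range.

## Working session

There is one attempt and no reset: what is moved stays moved. The work goes in short steps, Python scripts to look and compute and a tool call to move; the robot and the scene stay as the last step left them, time stands still between calls to the robot, and variables do not carry over. Pictures are saved under pics/ and viewed, at most 10 in all, crops included, and the job is handed in when it is done.

Besides the shell and the picture viewer there is one more tool, called after "Request:" as name([rows], argument=value, ...), one row to a line, values as JSON. servo_tool: Moves the arm, as the interface text tells. Its arguments: {"type":"object","properties":{"deltas":{"type":"array","items":{"type":"array","items":{"type":"array","items":{"type":"number"}}}},"force":{"type":"number"}},"required":["deltas"]}

```bash
mkdir -p pics; cat > h.py <<'E'
import numpy as np, cv2
from station import arm
from scipy.spatial.transform import Rotation as R
def ray(c,uv):
    s=np.array([(uv[0]-c['cx'])/c['fx'],(uv[1]-c['cy'])/c['fy']]); d=s.copy()
    for _ in range(10): d=s/(1+c['k1']*(d@d))
    return np.array([d[0],d[1],1.])
def pts(c,mask=None):
    vs,us=np.nonzero(mask if mask is not None else np.ones(c['z_map'].shape,bool))
    z=c['z_map'][vs,us]; ok=z>0; vs,us,z=vs[ok],us[ok],z[ok]
    s=np.c_[(us-c['cx'])/c['fx'],(vs-c['cy'])/c['fy']]; d=s.copy()
    for _ in range(10): d=s/(1+c['k1']*(d**2).sum(1))[:,None]
    P=np.c_[d,np.ones(len(d))]*z[:,None]; T=np.array(c['pose'])
    return P@T[:3,:3].T+T[:3,3]
def wray(c,uv):
    T=np.array(c['pose']); d=T[:3,:3]@ray(c,uv); return T[:3,3],d/np.linalg.norm(d)
def proj(c,p):
    T=np.array(c['pose']); q=T[:3,:3].T@(np.array(p)-T[:3,3]); s=q[:2]/q[2]; s=s*(1+c['k1']*(s@s))
    return np.array([s[0]*c['fx']+c['cx'],s[1]*c['fy']+c['cy']])
def tri(rs):
    A=np.zeros((3,3));b=np.zeros(3)
    for o,d in rs: M=np.eye(3)-np.outer(d,d);A+=M;b+=M@o
    p=np.linalg.solve(A,b); return p,[np.linalg.norm((np.eye(3)-np.outer(d,d))@(p-o)) for o,d in rs]
def save(c,n): cv2.imwrite('pics/'+n,c['color'][:,:,::-1])
E
python3 - <<'E'
from h import *
np.set_printoptions(precision=1,suppress=True)
C={n:arm.read_camera(n) for n in('scene','top')}
cv2.imwrite('pics/a.png',np.vstack([cv2.resize(C[n]['color'][:,:,::-1],None,fx=.78,fy=.78) for n in C]))
for n,c in C.items():
    print(n,np.array(c['pose'])[:3,3],c['fx'],c['k1'])
    for q in('nozzle','port_root','port_tip','knob_grip','pawl_tip','reel','can','board'):
        for r in arm.spot_point(q,c)[:4]:
            u=np.array(r['centre']);z=c['z_map'][int(np.clip(u[1],0,383)),int(np.clip(u[0],0,511))]
            T=np.array(c['pose']);print(q,round(r['p'],2),u,(T[:3,:3]@(ray(c,u)*z)+T[:3,3]) if z else None)
E
```

```text
scene [1178.3  828.6  778. ] 491.8916760095871 -0.07360911718778662
nozzle 0.67 [240.7 173.2] [ 500.9 -234.4   15. ]
nozzle 0.67 [221.8 155.3] [ 500.2 -346.2   23.3]
port_root 0.41 [202.  214.3] [ 697.6 -115.3   12.9]
knob_grip 0.49 [301. 189.] [548.3 100.3 158.9]
pawl_tip 0.5 [324.5 203.5] [537.9 172.1 156. ]
reel 0.65 [202.2 213.9] [ 697.3 -114.6   14.5]
can 0.72 [387.7 274.6] [463.6 324.3  21.8]
board 0.8 [191.5 184.2] [ 647.6 -270.5    6.5]
board 0.71 [303.6 186.9] [546.7 107.  167.8]
top [ 454.7    2.3 1016.1] 373.22198574180044 -0.023054752548148188
nozzle 0.93 [386.  230.9] [ 480.3 -340.7   66.8]
nozzle 0.74 [301.1 156.1] [ 675.9 -126.5   49.3]
knob_grip 0.87 [209.9 203. ] [537.3  98.9 160.7]
knob_grip 0.21 [302.9 154.9] [ 680.4 -132.    44.3]
pawl_tip 0.63 [180.1 204.6] [532.9 167.3 159.2]
reel 0.91 [303.5 156.6] [ 674.3 -132.6   51. ]
can 0.92 [139.2 241.5] [447.  282.8  71.9]
board 0.64 [348.5 169.8] [ 648.4 -262.6    9.7]
```

View pics/a.png

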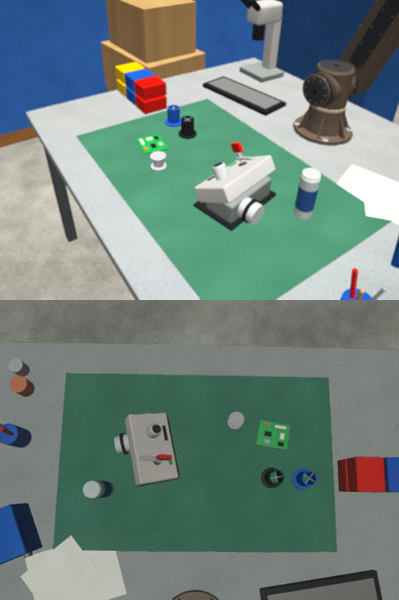

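Top view: the head is at about (195,190) full-res, with its spigot near (197,168) and the red knob near (212,203). The black nozzle is at (348,227), and the blue look-alike is right beside it at (390,228). Next I measure from the point clouds.

```bash
python3 - <<'E'
from h import *
np.set_printoptions(precision=3,suppress=True)
C={n:arm.read_camera(n) for n in('top','scene')}
np.savez('c.npz',**{n+k:C[n][k] for n in C for k in('color','z_map')})
o=arm.get_obs();print(o['eef_pos'],R.from_quat(o['ee_rot']).as_matrix(),o['contact_force'])
for n,c in C.items():
    P=pts(c);col=c['color'][c['z_map']>0].astype(int)
    m=(P[:,0]>430)&(P[:,0]<720)&(P[:,1]>20)&(P[:,1]<240)&(P[:,2]>60)&(P[:,2]<220)
    Q=P[m];K=col[m]
    rng=np.random.default_rng(0);best=0
    for _ in range(800):
        a=Q[rng.choice(len(Q),3,False)];nn=np.cross(a[1]-a[0],a[2]-a[0])
        if np.linalg.norm(nn)<1:continue
        nn/=np.linalg.norm(nn);nn*=np.sign(nn[2])
        if nn[2]<.75 or nn[2]>.95: continue
        i=np.abs((Q-a[0])@nn)<2.5
        if i.sum()>best:best=i.sum();I=i
    for _ in range(3):
        ce=Q[I].mean(0);nn=np.linalg.svd(Q[I]-ce)[2][2];nn*=np.sign(nn[2]);I=np.abs((Q-ce)@nn)<2.5
    y=np.cross(nn,[0,0,1.]);y/=np.linalg.norm(y); y*= -np.sign(y[0]); x=np.cross(y,nn)
    d=(Q-ce)@nn
    uv=np.c_[(Q[I]-ce)@x,(Q[I]-ce)@y].astype(np.float32)
    r=cv2.minAreaRect(uv)
    print(n,best,'n',nn,np.degrees(np.arccos(nn[2])),'res',d[I].std(),'ce',ce,'x',x,'y',y,'rect',r)
    print(np.percentile(uv,[.5,99.5],axis=0))
    s=(d>35)&(d<50); 
    print('spigot top?',s.sum(), Q[s].mean(0))
    red=(K[:,0]>120)&(K[:,0]>2*K[:,1])
    print('red',red.sum(),Q[red].mean(0),'d',np.percentile(d[red],[5,50,95]), 'uv',np.percentile(np.c_[(Q[red]-ce)@x,(Q[red]-ce)@y],[2,50,98],axis=0))
    gx=np.c_[(Q-ce)@x,(Q-ce)@y,d]
    np.save(n+'g.npy',np.c_[gx,K])
    # nozzle
    m=(P[:,0]>430)&(P[:,0]<570)&(P[:,1]>-400)&(P[:,1]<-180)&(P[:,2]>6)
    q=P[m];k=col[m];bl=k.max(1)<70
    print('black',bl.sum(),np.percentile(q[bl],[2,50,98],axis=0))
    t=bl&(q[:,2]>65);print('rim',t.sum(),q[t].min(0),q[t].max(0))
for q in('nozzle','knob_grip','pawl_tip','port_tip','port_root'):
    for n,c in C.items():
        print(q,n,[(round(r['p'],2),np.array(r['centre'])) for r in arm.spot_point(q,c)[:3]])
c=C['top']
a=cv2.resize(C['top']['color'][140:240,160:260],(400,400),interpolation=2)
b=cv2.resize(C['scene']['color'][140:300,230:390],(400,400),interpolation=2)
cv2.imwrite('pics/b.png',np.hstack([a,b])[:,:,::-1])
E
```

```text
[160.979 655.506 226.58 ] [[ 0.971 -0.238  0.   ]
 [-0.238 -0.971  0.   ]
 [-0.    -0.    -1.   ]] [-0.674  0.558 -0.544]
top 3236 n [ 0.105 -0.487  0.867] 29.865725241780765 res 1.1897821970263198 ce [577.369 139.115 111.492] x [-0.183  0.848  0.498] y [-0.977 -0.211  0.   ] rect ((-3.9020767211914062, -2.8575515747070312), (217.9504852294922, 128.28213500976562), 89.85401153564453)
[[ -67.157 -109.795]
 [  59.093  104.345]]
spigot top? 204 [619.774 125.893 145.529]
red 85 [541.85   97.229 169.727] d [50.082 69.199 71.904] uv [[-20.302  36.692]
 [  2.397  43.438]
 [ 15.15   51.245]]
black 629 [[ 459.122 -386.       8.483]
 [ 488.092 -264.378   37.372]
 [ 520.95  -225.099   75.087]]
rim 113 [ 466.483 -386.239   65.02 ] [ 514.676 -233.097   76.634]
scene 1226 n [ 0.106 -0.481  0.87 ] 29.49947011478239 res 0.8480507956246536 ce [594.539 153.206 116.145] x [-0.188  0.85   0.492] y [-0.976 -0.216  0.   ] rect ((-12.672050476074219, 15.782150268554688), (218.91612243652344, 127.66297149658203), 89.32611846923828)
[[-74.105 -92.601]
 [ 49.496 119.133]]
spigot top? 148 [595.957 123.303 146.845]
red 143 [545.495 105.461 161.977] d [44.614 57.383 70.048] uv [[-30.552  52.264]
 [ -7.178  58.   ]
 [  5.968  64.968]]
black 396 [[ 466.431 -277.074    8.622]
 [ 501.378 -238.306   36.796]
 [ 519.49  -224.644   74.158]]
rim 63 [ 465.665 -280.033   66.184] [ 514.675 -229.4     75.123]
nozzle top [(0.79, array([385.4, 228. ])), (0.69, array([347.7, 228.2]))]
nozzle scene [(0.9, array([238.3, 170.2])), (0.88, array([223.3, 158.3]))]
knob_grip top [(0.82, array([212.4, 200.5]))]
knob_grip scene [(0.8, array([299.9, 184.9]))]
pawl_tip top [(0.67, array([177. , 203.3]))]
pawl_tip scene [(0.59, array([323.1, 202.7]))]
port_tip top []
port_tip scene []
port_root top []
port_root scene [(0.37, array([242. , 171.7]))]
```

View pics/b.png

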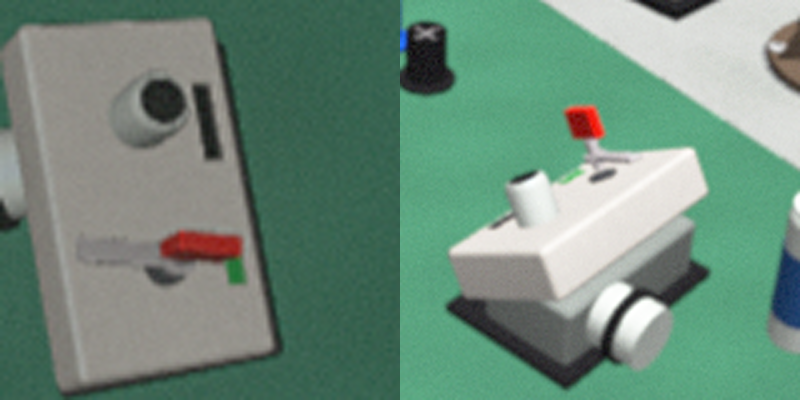

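```bash
cat >> h.py <<'E'
z_=np.array([.107,-.488,.866]);z_/=np.linalg.norm(z_)
y_=np.cross(z_,[0,0,1.]);y_/=-np.linalg.norm(y_)*np.sign(y_[0]);x_=np.cross(y_,z_)
ROOT=np.array([626,147.5,109.7])
RP=np.c_[-x_,y_,-z_]           # tool orientation at the port
RD=np.c_[[0,-1,0],[-1,0,0],[0,0,-1.]]  # tool down, closing along x
def P(x,y,z): return ROOT+x*x_+y*y_+z*z_
def plan(wps,g,mm=48,deg=8.3,start=None):
    """rows through waypoints (pos,R); lagging state is ignored"""
    o=arm.get_obs(); p=np.array(o['eef_pos']);r=R.from_quat(o['ee_rot'])
    if start: p,r=np.array(start[0],float),R.from_matrix(start[1])
    rows=[]
    for q,m in wps:
        m=R.from_matrix(m);q=np.array(q,float)
        n=max(1,int(np.ceil(max(np.linalg.norm(q-p)/mm,np.degrees((r.inv()*m).magnitude())/deg))))
        for i in range(n):
            k=n-i; s=np.round(r.inv().apply((q-p)/k),1); w=np.round(np.degrees((r.inv()*m).as_rotvec())/k,1)
            p=p+r.apply(s); r=r*R.from_rotvec(np.radians(w)); rows.append([g,*s,*w])
    for i in range(0,len(rows),5): print([[float(v) for v in w] for w in rows[i:i+5]])
E
python3 - <<'E'
from h import *
print(RP,ROOT)
plan([(P(0,46,220),RP)],1)
E
```

```text
[[ 0.18551688 -0.97679544 -0.10702414]
 [-0.84609566 -0.21417441  0.48811008]
 [-0.49970553  0.         -0.86619535]] [626.  147.5 109.7]
[[1.0, 34.1, 29.5, -4.3, 1.0, -1.6, 3.7], [1.0, 35.8, 27.1, -5.8, 1.0, -1.6, 3.7], [1.0, 37.3, 24.7, -7.3, 1.0, -1.6, 3.7], [1.0, 38.6, 22.1, -8.8, 1.0, -1.6, 3.7], [1.0, 39.7, 19.4, -10.2, 1.0, -1.6, 3.7]]
[[1.0, 40.5, 16.6, -11.6, 1.0, -1.6, 3.7], [1.0, 41.1, 13.8, -13.0, 1.0, -1.6, 3.6], [1.0, 41.5, 10.9, -14.4, 1.0, -1.6, 3.7], [1.0, 41.7, 8.0, -15.8, 1.0, -1.6, 3.6], [1.0, 41.7, 5.0, -17.0, 1.0, -1.5, 3.7]]
[[1.0, 41.5, 2.1, -18.2, 1.0, -1.5, 3.6], [1.0, 41.0, -0.9, -19.3, 1.0, -1.6, 3.7], [1.0, 40.3, -3.8, -20.4, 1.0, -1.5, 3.6], [1.0, 39.4, -6.7, -21.3, 0.9, -1.6, 3.7], [1.0, 38.3, -9.6, -22.2, 1.0, -1.5, 3.6]]
[[1.0, 37.0, -12.3, -23.1, 0.9, -1.6, 3.7], [1.0, 35.5, -15.0, -23.8, 1.0, -1.5, 3.6]]
```

Request:
servo_tool([
  [[1.0,34.1,29.5,-4.3,1.0,-1.6,3.7],[1.0,35.8,27.1,-5.8,1.0,-1.6,3.7],[1.0,37.3,24.7,-7.3,1.0,-1.6,3.7],[1.0,38.6,22.1,-8.8,1.0,-1.6,3.7],[1.0,39.7,19.4,-10.2,1.0,-1.6,3.7]],
])

```text
t: 2.0
eef_pos: [292.1, 470.1, 248.7]
ee_rot: [0.957, -0.278, -0.064, -0.052]
contact_force: [1.0, 0.3, 0.0]
finger_gap: 1.003
gripper_force: 0.0
```

Request:
servo_tool([
  [[1.0,40.5,16.6,-11.6,1.0,-1.6,3.7],[1.0,41.1,13.8,-13.0,1.0,-1.6,3.6],[1.0,41.5,10.9,-14.4,1.0,-1.6,3.7],[1.0,41.7,8.0,-15.8,1.0,-1.6,3.6],[1.0,41.7,5.0,-17.0,1.0,-1.5,3.7]],
])

```text
t: 2.5
eef_pos: [422.6, 286.2, 270.8]
ee_rot: [0.891, -0.425, -0.125, -0.102]
contact_force: [1.1, 0.6, 0.1]
finger_gap: 0.999
gripper_force: 0.0
```

Request:
servo_tool([
  [[1.0,41.5,2.1,-18.2,1.0,-1.5,3.6],[1.0,41.0,-0.9,-19.3,1.0,-1.6,3.7],[1.0,40.3,-3.8,-20.4,1.0,-1.5,3.6],[1.0,39.4,-6.7,-21.3,0.9,-1.6,3.7],[1.0,38.3,-9.6,-22.2,1.0,-1.5,3.6]],
])

```text
t: 3.0
eef_pos: [553.4, 102.0, 292.0]
ee_rot: [0.797, -0.558, -0.18, -0.147]
contact_force: [2.0, 0.6, 0.0]
finger_gap: 1.002
gripper_force: 0.0
```

Request:
servo_tool([
  [[1.0,37.0,-12.3,-23.1,0.9,-1.6,3.7],[1.0,35.5,-15.0,-23.8,1.0,-1.5,3.6],[1,0,0,0,0,0,0],[1,0,0,0,0,0,0]],
])

```text
t: 3.4
eef_pos: [605.2, 28.7, 299.3]
ee_rot: [0.752, -0.607, -0.201, -0.162]
contact_force: [-0.7, 0.3, 0.6]
finger_gap: 0.998
gripper_force: 0.0
```

```bash
python3 - <<'E'
from h import *
np.set_printoptions(precision=3,suppress=True)
o=arm.get_obs();M=R.from_quat(o['ee_rot']).as_matrix();print(o['t'],o['eef_pos'],P(0,46,220),M,o['qpos'],o['contact_force'])
c=arm.read_camera('wrist');save(c,'w1.png')
T=np.array(c['pose']);print('cam in tool',M.T@(T[:3,3]-o['eef_pos']),M.T@T[:3,:3],c['fx'],c['k1'])
for q in('nozzle','port_root','port_tip','knob_grip','pawl_tip'):
    for r in arm.spot_point(q,c)[:3]: print(q,round(r['p'],2),np.array(r['centre']))
for n,p in dict(root=P(0,0,0),tip=P(0,0,40),kg=P(0,92,60),pt=P(63,92,21)).items(): print(n,proj(c,p))
E
```

```text
3.4 [605.163  28.684 299.273] [604.613  30.264 300.263] [[ 0.183 -0.977 -0.106]
 [-0.847 -0.212  0.488]
 [-0.5    0.    -0.866]] [ 0.017  0.324  0.218 -0.512 -1.576  0.222] [-0.679  0.259  0.565]
cam in tool [  73.804   -0.228 -158.394] [[-0.    -0.961 -0.277]
 [ 1.     0.    -0.   ]
 [ 0.    -0.277  0.961]] 287.09904790709516 -0.058641098291119034
knob_grip 0.64 [300.1 175.6]
pawl_tip 0.82 [280.2 213. ]
root [222.764 165.107]
tip [218.978 171.643]
kg [297.451 175.309]
pt [291.715 214.618]
```

View pics/w1.png

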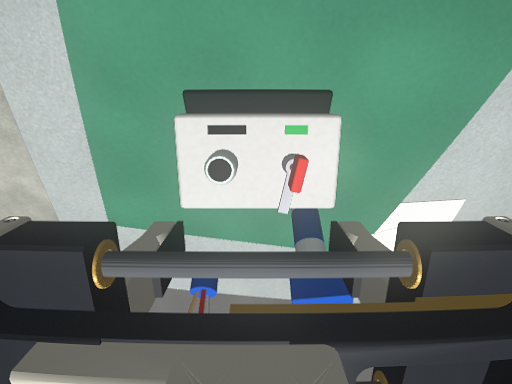

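Wrist view along the spigot axis: the spigot tip is at about (220,169) and the knob wing at (299,174). The pawl tip is at (284,212), so the knob already sits turned by about 0.2 rad.

```bash
python3 - <<'E'
from h import *
np.set_printoptions(precision=2,suppress=True)
C={n:arm.read_camera(n) for n in('wrist','top','scene')}
rs=[]
for n,c in C.items():
    u=proj(c,P(0,0,40)); g=c['color'].max(2).astype(np.uint8)
    x0,y0=int(u[0])-22,int(u[1])-22; S=8
    big=cv2.resize(g[y0:y0+44,x0:x0+44],None,fx=S,fy=S,interpolation=cv2.INTER_CUBIC)
    k=(big<100).astype(np.uint8); nl,lab,st,ce=cv2.connectedComponentsWithStats(k)
    i=min(range(1,nl),key=lambda i:np.linalg.norm(ce[i]-22*S)+(1e6 if st[i,4]<10*S*S else 0))
    e=(ce[i]+.5)/S-.5+[x0,y0]; print(n,'pred',u,'dark',e,'area',st[i,4]/S/S); rs.append(wray(c,e))
for sel in([0,1],[0,2],[1,2],[0,1,2]):
    p,er=tri([rs[i] for i in sel]); print(sel,p,er,'rel port',np.array([x_,y_,z_])@(p-ROOT))
# wing/pawl in wrist
c=C['wrist']; col=c['color'].astype(int); red=(col[:,:,0]>120)&(col[:,:,0]>2*col[:,:,1]); red[260:]=False; red[:,:250]=False
Q=pts(c,red); L=(Q-ROOT)@np.array([x_,y_,z_]).T; t=L[:,2]>64
print('wing',len(L),t.sum(),L[t].min(0),L[t].max(0),L[t].mean(0))
r=cv2.minAreaRect(L[t][:,:2].astype(np.float32));print(r)
allP=pts(c);A=(allP-ROOT)@np.array([x_,y_,z_]).T
f=(np.abs(A[:,2])<4)&(np.abs(A[:,0])<80)&(A[:,1]>-80)&(A[:,1]<170)
print('face',A[f].min(0),A[f].max(0),A[f].mean(0),np.linalg.lstsq(np.c_[A[f][:,:2],np.ones(f.sum())],A[f][:,2],rcond=None)[0])
pw=(A[:,2]>14)&(A[:,2]<28)&(A[:,1]>50)&(A[:,1]<120)&(A[:,0]>22)&(A[:,0]<75)
print('pawl',pw.sum(),A[pw].mean(0)); vx,vy,px,py=cv2.fitLine(A[pw][:,:2].astype(np.float32),2,0,.01,.01).ravel();print(vx,vy,'line at x=0 y=',py-px*vy/vx,'tilt deg',np.degrees(np.arctan(vy/vx)),A[pw][:,0].max())
for q in('knob_grip','pawl_tip'):
  rr=[]
  for n,c in C.items():
    s=arm.spot_point(q,c)
    if s: rr.append(wray(c,s[0]['centre']))
  p,er=tri(rr);print(q,np.array([x_,y_,z_])@(p-ROOT),er)
E
```

```text
wrist pred [218.53 168.89] dark [218.87 166.9 ] area 389.203125
top pred [199.47 164.49] dark [192.49 163.18] area 1402.0625
scene pred [279.31 211.03] dark [278.84 210.43] area 16.8125
[0, 1] [633.71 146.94 122.07] [np.float64(4.163895008617404), np.float64(4.163895008617428)] rel port [ 4.28 -7.41 11.82]
[0, 2] [629.96 125.22 144.03] [np.float64(0.3598268468494312), np.float64(0.35982684684946703)] rel port [-2.43  0.91 41.04]
[1, 2] [634.93 139.95 154.27] [np.float64(4.8253777678694965), np.float64(4.825377767869437)] rel port [14.23 -7.11 43.25]
[0, 1, 2] [632.12 134.37 145.14] [np.float64(7.9387628579259015), np.float64(10.021782814568414), np.float64(5.529545482812713)] rel port [ 5.46 -3.17 37.76]
wing 337 337 [-21.12  83.21  67.23] [ 16.52 100.99  71.6 ] [-2.51 92.4  69.71]
((-2.1688318252563477, 92.43023681640625), (11.227887153625488, 37.888526916503906), 77.57091522216797)
face [-67.2  -63.38  -3.99] [ 61.22 156.11   4.  ] [-7.98 46.51 -0.06] [-0.   -0.   -0.01]
pawl 282 [41.26 82.23 23.15]
0.985966 -0.16694626 line at x=0 y= 89.21694 tilt deg -9.610314 58.860293073491086
knob_grip [-0.76 93.33 63.35] [np.float64(1.664489958741363), np.float64(1.664489958741401)]
pawl_tip [60.87 83.11 21.3 ] [np.float64(4.067093311929179), np.float64(4.067093311929306)]
```

```bash
sed -i 's/^ROOT=.*/ROOT=np.array([626,147.5,109.7])-2*x_+.5*y_/' h.py; python3 - <<'E'
from h import *
print(ROOT)
plan([([490,-254.7,190],RD)],1)
E
```

```text
[625.88263604 145.70072147 108.70058894]
[[1.0, 39.3, 24.7, -4.5, 0.5, 4.3, 1.7], [1.0, 40.2, 23.5, -1.7, 0.4, 4.3, 1.7], [1.0, 40.9, 22.3, 1.2, 0.5, 4.3, 1.7], [1.0, 41.4, 21.1, 4.1, 0.4, 4.2, 1.7], [1.0, 41.6, 20.0, 7.0, 0.4, 4.3, 1.8]]
[[1.0, 41.5, 18.7, 9.9, 0.5, 4.2, 1.8], [1.0, 41.3, 17.5, 12.8, 0.5, 4.3, 1.7]]
```

Request:
servo_tool([
  [[1.0,39.3,24.7,-4.5,0.5,4.3,1.7],[1.0,40.2,23.5,-1.7,0.4,4.3,1.7],[1.0,40.9,22.3,1.2,0.5,4.3,1.7],[1.0,41.4,21.1,4.1,0.4,4.2,1.7],[1.0,41.6,20.0,7.0,0.4,4.3,1.8]],
])

```text
t: 4.65
eef_pos: [522.2, -175.0, 221.3]
ee_rot: [0.726, -0.684, -0.057, -0.046]
contact_force: [-0.0, -0.2, -0.3]
finger_gap: 0.998
gripper_force: 0.0
```

Request:
servo_tool([
  [[1.0,41.5,18.7,9.9,0.5,4.2,1.8],[1.0,41.3,17.5,12.8,0.5,4.3,1.7],[1,0,0,0,0,0,0],[1,0,0,0,0,0,0]],
])

```text
t: 5.05
eef_pos: [489.4, -255.0, 189.9]
ee_rot: [-0.707, 0.707, -0.0, -0.0]
contact_force: [0.6, -0.2, 0.5]
finger_gap: 0.997
gripper_force: 0.0
```

```bash
python3 - <<'E'
from h import *
np.set_printoptions(precision=2,suppress=True)
o=arm.get_obs();print(o['t'],o['eef_pos'],R.from_quat(o['ee_rot']).as_matrix())
W=arm.read_camera('wrist');save(W,'w2.png');T=arm.read_camera('top');S=arm.read_camera('scene')
for n,c in(('wrist',W),('top',T),('scene',S)):
    Q=pts(c);K=c['color'][c['z_map']>0].astype(int)
    m=(np.abs(Q[:,0]-490)<45)&(np.abs(Q[:,1]+255)<42)&(K.max(1)<75)
    for lo,hi,name in((60,80,'rim'),(8,16,'flange')):
        a=Q[m&(Q[:,2]>lo)&(Q[:,2]<hi)]
        if len(a)>10:
            h=cv2.minEnclosingCircle(a[:,:2].astype(np.float32));print(n,name,len(a),a.min(0),a.max(0),np.median(a[:,2]),'circ',h)
E
```

```text
5.05 [ 489.35 -255.01  189.89] [[-0. -1.  0.]
 [-1.  0. -0.]
 [ 0. -0. -1.]]
wrist rim 423 [ 466.12 -283.1    60.02] [ 513.96 -235.18   75.29] 71.00085483390376 circ ((490.0184020996094, -258.64141845703125), 24.750638961791992)
wrist flange 94 [ 455.24 -292.58    8.34] [ 520.67 -237.37   15.64] 11.211815343586466 circ ((489.7041931152344, -258.1379699707031), 35.04693603515625)
scene rim 89 [ 466.23 -282.66   60.45] [ 513.97 -229.28   77.5 ] 68.88729521619973 circ ((489.69140625, -256.3517761230469), 28.053417205810547)
scene flange 99 [ 460.47 -279.73    8.11] [ 526.19 -217.68   15.99] 11.685868785717616 circ ((493.64434814453125, -250.73683166503906), 33.64937973022461)
```

View pics/w2.png

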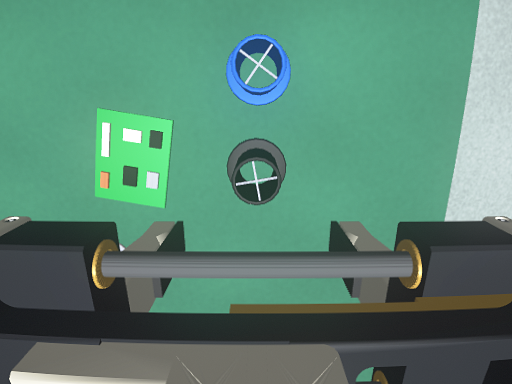

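Wrist view: the black nozzle's rim is centred at (257,180), with the blue one behind it at (259,62). The wrist and scene cameras disagree by about 3 mm along tool x, both here and at the head. I'll use wrist-camera values for both places so that this bias cancels.

```bash
python3 - <<'E'
from h import *
plan([([490,-258.3,60],RD),([490,-258.3,34],RD)],1)
E
```

```text
[[1.0, 1.2, 0.5, 43.6, -0.0, -0.0, 0.0], [1.0, 1.3, 0.4, 43.5, -0.1, -0.0, 0.0], [1.0, 1.2, 0.4, 43.6, -0.0, -0.0, 0.0], [1.0, 0.0, -0.0, 26.0, -0.0, -0.0, 0.0]]
```

Request:
servo_tool([
  [[1.0,1.2,0,43.6,0,0,0],[1.0,1.2,0,43.5,0,0,0],[1.0,1.1,0,43.6,0,0,0],[1.0,0,0,26,0,0,0],[1.0,0,0,0,0,0,0]],
])

```text
t: 5.7
eef_pos: [488.3, -257.5, 30.0]
ee_rot: [-0.707, 0.707, 0.002, -0.002]
contact_force: [-0.1, 0.4, 1.4]
finger_gap: 0.998
gripper_force: 0.0
```

Request:
servo_tool([
  [[0.1,0,0,0,0,0,0],[-0.2,0,0,0,0,0,0],[-0.4,0,0,0,0,0,0],[-1,0,0,0,0,0,0],[-1,0,0,0,0,0,0]],
], force=45)

```text
t: 6.2
eef_pos: [490.6, -258.5, 34.2]
ee_rot: [-0.707, 0.707, -0.001, 0.001]
contact_force: [0.3, 0.1, -0.4]
finger_gap: 0.602
gripper_force: 0.0
```

Request:
servo_tool([
  [[-1,0,0,0,0,0,0],[-1,0,0,0,0,0,0],[-1,0,0,0,0,0,0]],
])

```text
t: 6.5
eef_pos: [490.4, -258.5, 34.0]
ee_rot: [0.707, -0.707, 0.001, -0.0]
contact_force: [-1.7, 2.1, 7.4]
finger_gap: 0.565
gripper_force: 45.0
```

```bash
python3 - <<'E'
from h import *
for i in range(3):
    arm.read_camera('wrist'); o=arm.get_obs(); print(o['t'],o['eef_pos'],o['contact_force'],o['finger_gap'],o['gripper_force'])
E
```

```text
6.55 [ 490.37459644 -258.48638897   34.06787159] [-1.52769694  1.92059089  5.95981311] 0.5654887071655164 45.00252401456237
6.6 [ 490.37955175 -258.48421901   34.05061588] [-0.97724936  1.32778244  6.40472462] 0.5685578511726906 45.002723056823015
6.65 [ 490.37438127 -258.48966804   34.03374627] [-1.34728699  1.36393953  6.40491094] 0.5646729069106656 45.00254192389548
```

```bash
sed -i 's/-2\*x_+/-2.7*x_+/' h.py; python3 - <<'E'
from h import *
plan([([490.4,-258.5,130],RD),(P(0,0,170),RP),(P(0,0,98),RP)],-1,mm=40,deg=7)
E
```

```text
[[-1.0, 0.0, -0.1, -32.0, -0.0, -0.0, 0.0], [-1.0, 0.1, -0.0, -32.0, -0.0, -0.0, 0.0], [-1.0, 0.0, -0.1, -32.0, -0.1, -0.1, 0.0], [-1.0, -32.1, -15.4, -12.5, -0.3, -3.0, -1.2], [-1.0, -32.4, -16.0, -10.9, -0.3, -3.0, -1.2]]
[[-1.0, -32.5, -16.6, -9.3, -0.3, -3.0, -1.2], [-1.0, -32.6, -17.3, -7.7, -0.3, -3.0, -1.2], [-1.0, -32.6, -17.9, -6.1, -0.3, -3.0, -1.2], [-1.0, -32.5, -18.6, -4.5, -0.3, -3.0, -1.2], [-1.0, -32.3, -19.2, -2.9, -0.4, -3.0, -1.2]]
[[-1.0, -32.1, -19.9, -1.3, -0.3, -2.9, -1.2], [-1.0, -31.6, -20.5, 0.2, -0.4, -3.0, -1.2], [-1.0, -31.2, -21.2, 1.6, -0.3, -2.9, -1.2], [-1.0, -0.0, 0.0, 36.0, -0.0, -0.0, -0.0], [-1.0, -0.0, 0.1, 36.0, -0.0, -0.0, -0.0]]
```

Request:
servo_tool([
  [[-1.0,0,0,-32,0,0,0],[-1.0,0,0,-32,0,0,0],[-1.0,0,0,-32,0,0,0],[-1.0,-32.1,-15.4,-12.5,-0.3,-3.0,-1.2],[-1.0,-32.4,-16.0,-10.9,-0.3,-3.0,-1.2]],
])

```text
t: 7.15
eef_pos: [520.8, -193.2, 155.7]
ee_rot: [0.721, -0.691, -0.041, -0.034]
contact_force: [1.0, -0.7, -2.8]
finger_gap: 0.565
gripper_force: 45.0
```

Request:
servo_tool([
  [[-1.0,-32.5,-16.6,-9.3,-0.3,-3.0,-1.2],[-1.0,-32.6,-17.3,-7.7,-0.3,-3.0,-1.2],[-1.0,-32.6,-17.9,-6.1,-0.3,-3.0,-1.2],[-1.0,-32.5,-18.6,-4.5,-0.3,-3.0,-1.2],[-1.0,-32.3,-19.2,-2.9,-0.4,-3.0,-1.2]],
])

```text
t: 7.65
eef_pos: [598.0, -32.5, 217.4]
ee_rot: [0.745, -0.641, -0.143, -0.116]
contact_force: [0.9, -0.9, -1.0]
finger_gap: 0.568
gripper_force: 45.0
```

Request:
servo_tool([
  [[-1.0,-32.1,-19.9,-1.3,-0.3,-2.9,-1.2],[-1.0,-31.6,-20.5,0.2,-0.4,-3.0,-1.2],[-1.0,-31.2,-21.2,1.6,-0.3,-2.9,-1.2],[-1,0,0,0,0,0,0],[-1,0,0,0,0,0,0]],
])

```text
t: 8.15
eef_pos: [643.7, 62.6, 253.8]
ee_rot: [0.753, -0.606, -0.201, -0.161]
contact_force: [-0.6, -0.8, -1.2]
finger_gap: 0.565
gripper_force: 45.0
```

```bash
python3 - <<'E'
from h import *
np.set_printoptions(precision=2,suppress=True)
W=arm.read_camera('wrist');T=arm.read_camera('top');S=arm.read_camera('scene');o=arm.get_obs()
A=np.array([x_,y_,z_]);M=R.from_quat(o['ee_rot']).as_matrix()
print(o['t'],A@(o['eef_pos']-ROOT),np.degrees(R.from_matrix(RP.T@M).as_rotvec()),o['contact_force'],o['gripper_force'],o['finger_gap'])
# nozzle axis from scene cloud: black points near the tool
for n,c in(('scene',S),('top',T),('wrist',W)):
    Q=pts(c);K=c['color'][c['z_map']>0].astype(int);L=(Q-o['eef_pos'])@A.T
    m=(np.abs(L[:,0])<45)&(np.abs(L[:,1])<45)&(L[:,2]>-45)&(L[:,2]<45)&(K.max(1)<75)
    print(n,m.sum(),np.percentile(L[m],[1,99],axis=0) if m.sum()>10 else '')
u=proj(S,P(0,0,100)).astype(int);x0=max(u[0]-70,0);y0=max(u[1]-70,0)
a=cv2.resize(S['color'][y0:y0+140,x0:x0+140],(400,400),interpolation=2);print(x0,y0)
b=cv2.resize(W['color'][80:280,160:360],(400,400),interpolation=2)
cv2.imwrite('pics/d.png',np.hstack([a,b])[:,:,::-1])
E
```

```text
8.3 [ -0.81   1.1  168.83] [0.05 0.15 0.09] [-0.44 -0.   -1.25] 44.99901361763477 0.564794127485291
scene 688 [[-14.66 -34.37 -28.6 ]
 [ 35.55  26.16  41.38]]
top 0 
wrist 7272 [[-30.62 -32.67 -27.43]
 [ 22.52  27.37  39.91]]
199 116
```

View pics/d.png

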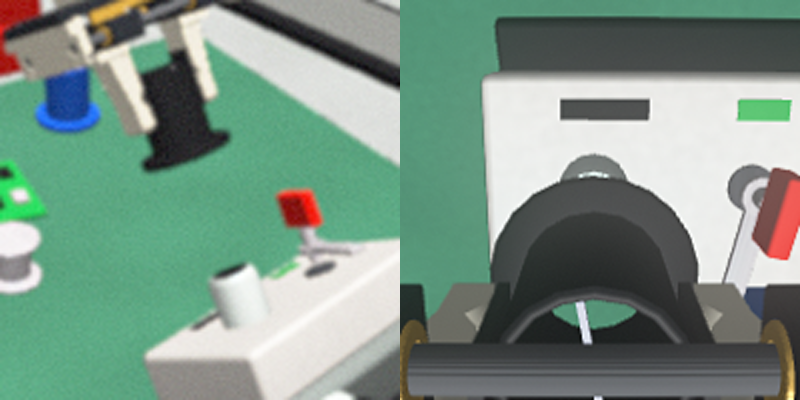

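The nozzle is held straight, and spigot and flange share the same column (crop x≈594) in the wrist view, so I'm going down.

Request:
servo_tool([
  [[-1,-0.4,-0.4,30,0,0,0],[-1,-0.4,-0.3,30,0,0,0],[-1,0,0,20,0,0,0],[-1,0,0,10,0,0,0],[-1,0,0,0,0,0,0]],
])

```text
t: 8.8
eef_pos: [633.9, 107.0, 175.9]
ee_rot: [0.752, -0.606, -0.201, -0.161]
contact_force: [-0.8, -0.0, -1.4]
finger_gap: 0.568
gripper_force: 45.0
```

Request:
servo_tool([
  [[-1,0,0,2,0,0,0],[-1,0,0,2,0,0,0],[-1,0,0,2,0,0,0],[-1,0,0,2,0,0,0]],
])

```text
t: 9.2
eef_pos: [634.3, 110.7, 170.4]
ee_rot: [0.753, -0.606, -0.2, -0.162]
contact_force: [0.9, 0.4, -2.2]
finger_gap: 0.567
gripper_force: 45.0
```

```bash
cat > st.py <<'E'
from h import *
np.set_printoptions(precision=2,suppress=True)
o=arm.get_obs();A=np.array([x_,y_,z_]);M=R.from_quat(o['ee_rot']).as_matrix()
print(o['t'],'tcp in port',A@(o['eef_pos']-ROOT),'rot',np.degrees(R.from_matrix(RP.T@M).as_rotvec()),'F port',A@o['contact_force'],'M port',A@o['wrist_torque'],'grip',o['gripper_force'],o['finger_gap'])
E
python3 st.py
```

```text
9.2 tcp in port [ 0.38 -0.74 71.43] rot [0.14 0.14 0.02] F port [-0.92 -0.93 -1.96] M port [-0.04  1.83 -0.01] grip 44.99901928938925 0.5667001933724904
```

Request:
servo_tool([
  [[-1,0,0.6,0.5,0,0,0],[-1,0,0,2,0,0,0],[-1,0,0,2,0,0,0],[-1,0,0,2,0,0,0]],
])

```text
t: 9.6
eef_pos: [632.7, 114.1, 164.2]
ee_rot: [0.753, -0.606, -0.2, -0.162]
contact_force: [0.3, -0.1, -0.7]
finger_gap: 0.563
gripper_force: 45.0
```

```bash
python3 st.py
```

```text
9.6 tcp in port [ 0.42  0.09 64.23] rot [0.09 0.12 0.03] F port [-0.5  -0.3  -0.47] M port [-0.02  1.87  0.03] grip 44.999083103612065 0.5625553642360168
```

It's past the tip with no contact force, so the sleeve is on the spigot.

Request:
servo_tool([
  [[-1,0,0,3,0,0,0],[-1,0,0,3,0,0,0],[-1,0,0,3,0,0,0],[-1,0,0,3,0,0,0],[-1,0,0,0,0,0,0]],
])

```text
t: 10.1
eef_pos: [631.2, 120.1, 153.4]
ee_rot: [0.753, -0.606, -0.201, -0.162]
contact_force: [0.1, 0.6, -1.5]
finger_gap: 0.565
gripper_force: 45.0
```

```bash
python3 st.py
```

```text
10.1 tcp in port [ 0.37  0.32 51.79] rot [0.04 0.11 0.04] F port [-0.26 -0.19 -1.53] M port [ 0.03  1.88 -0.01] grip 44.99898084439337 0.564902250011192
```

Request:
servo_tool([
  [[-1,0,0,3,0,0,0],[-1,0,0,3,0,0,0],[-1,0,0,3,0,0,0],[-1,0,0,3,0,0,0],[-1,0,0,3,0,0,0]],
])

```text
t: 10.6
eef_pos: [629.9, 127.3, 140.7]
ee_rot: [0.753, -0.606, -0.2, -0.162]
contact_force: [0.8, 0.6, -1.3]
finger_gap: 0.566
gripper_force: 45.0
```

```bash
python3 st.py
```

```text
10.6 tcp in port [ 0.34  0.06 37.13] rot [0.09 0.13 0.03] F port [-0.26 -0.95 -1.36] M port [-0.03  1.88  0.01] grip 44.99882002361119 0.5660937785997175
```

Request:
servo_tool([
  [[-1,0,0,2,0,0,0],[-1,0,0,1.5,0,0,0],[-1,0,0,1,0,0,0],[-1,0,0,1,0,0,0],[-1,0,0,1,0,0,0]],
])

```text
t: 11.1
eef_pos: [629.3, 130.2, 135.3]
ee_rot: [0.753, -0.606, -0.2, -0.162]
contact_force: [-0.5, -4.1, 2.6]
finger_gap: 0.565
gripper_force: 45.0
```

```bash
python3 st.py
```

```text
11.1 tcp in port [ 0.27  0.   30.99] rot [0.09 0.13 0.03] F port [-2.1   1.4   4.21] M port [ 0.52  2.36 -0.01] grip 45.00068977475166 0.5654584052140395
```

Contact comes where expected, at 31 mm. I'll press a little further.

Request:
servo_tool([
  [[-1,0,0,1,0,0,0],[-1,0,0,1,0,0,0],[-1,0,0,0,0,0,0]],
])

```text
t: 11.4
eef_pos: [629.4, 130.1, 135.3]
ee_rot: [0.753, -0.606, -0.199, -0.162]
contact_force: [-2.5, -5.8, 8.2]
finger_gap: 0.561
gripper_force: 45.0
```

```bash
python3 st.py
```

```text
11.4 tcp in port [ 0.16 -0.06 30.97] rot [ 0.15  0.2  -0.04] F port [-0.35  3.67  9.69] M port [1.29 1.48 0.  ] grip 45.00255726277828 0.5605414657793139
```

Request:
servo_tool([
  [[0.5,0,0,0,0,0,0],[0.5,0,0,0,0,0,0],[0.5,0,0,0,0,0,0],[0.5,0,0,0,0,0,0]],
])

```text
t: 11.8
eef_pos: [629.0, 131.5, 133.4]
ee_rot: [0.753, -0.606, -0.2, -0.162]
contact_force: [-0.3, 0.5, -0.6]
finger_gap: 0.749
gripper_force: 0.0
```

Request:
servo_tool([
  [[0.5,0,0,-10,0,0,0],[0.5,0,0,-30,0,0,0],[0.5,0,0,-40,0,0,0],[0.5,0,0,-40,0,0,0],[0.5,0,0,0,0,0,0]],
])

```text
t: 12.3
eef_pos: [644.6, 69.8, 243.8]
ee_rot: [0.753, -0.606, -0.196, -0.164]
contact_force: [0.6, -0.1, -0.1]
finger_gap: 0.754
gripper_force: 0.0
```

```bash
python3 st.py; python3 - <<'E'
from h import *
np.set_printoptions(precision=2,suppress=True)
W=arm.read_camera('wrist');T=arm.read_camera('top');S=arm.read_camera('scene');o=arm.get_obs()
A=np.array([x_,y_,z_])
for n,c in(('scene',S),('top',T),('wrist',W)):
    Q=pts(c);K=c['color'][c['z_map']>0].astype(int);L=(Q-ROOT)@A.T
    m=(np.abs(L[:,0])<40)&(np.abs(L[:,1])<40)&(L[:,2]>2)&(L[:,2]<80)&(K.max(1)<75)
    print(n,m.sum(),np.percentile(L[m],[1,99],axis=0) if m.sum()>10 else '')
    for lo,hi in((4,12),(60,75)):
        a=L[m&(L[:,2]>lo)&(L[:,2]<hi)]
        if len(a)>10: print(lo,len(a),np.median(a[:,2]),cv2.minEnclosingCircle(a[:,:2].astype(np.float32)))
c=W;col=c['color'].astype(int); red=(col[:,:,0]>120)&(col[:,:,0]>2*col[:,:,1]); red[260:]=False; red[:,:200]=False
L=(pts(c,red)-ROOT)@A.T;t=L[:,2]>64;print('wing',t.sum(),L[t].mean(0),cv2.minAreaRect(L[t][:,:2].astype(np.float32)))
u=proj(S,P(0,30,30)).astype(int);x0,y0=u-50
a=cv2.resize(S['color'][y0:y0+100,x0:x0+100],(400,400),interpolation=2)
b=cv2.resize(W['color'][80:280,160:360],(400,400),interpolation=2)
cv2.imwrite('pics/e.png',np.hstack([a,b])[:,:,::-1])
E
```

```text
12.3 tcp in port [  0.57  -1.99 156.07] rot [ 0.58  0.35 -0.14] F port [-0.19 -0.59  0.04] M port [-0.13  1.53 -0.  ] grip 0.0 0.7543945961162045
scene 698 [[-19.96 -33.78   4.51]
 [ 34.07  20.62  69.38]]
4 157 7.609648906992426 ((5.629132270812988, -5.1705403327941895), 33.523353576660156)
60 104 65.31568187428906 ((1.9014933109283447, -1.839194893836975), 25.81451416015625)
top 0 
wrist 833 [[-35.35 -21.04   6.44]
 [ 20.11  31.    70.3 ]]
4 65 7.464664893359348 ((-6.356630802154541, 3.165095329284668), 34.40167236328125)
60 209 66.518104323418 ((-3.6288716793060303, 0.47714710235595703), 24.331436157226562)
wing 501 [ 0.1  91.58 69.77] ((0.7442569732666016, 91.68635559082031), (11.431793212890625, 38.83748245239258), 77.3742904663086)
```

View pics/e.png

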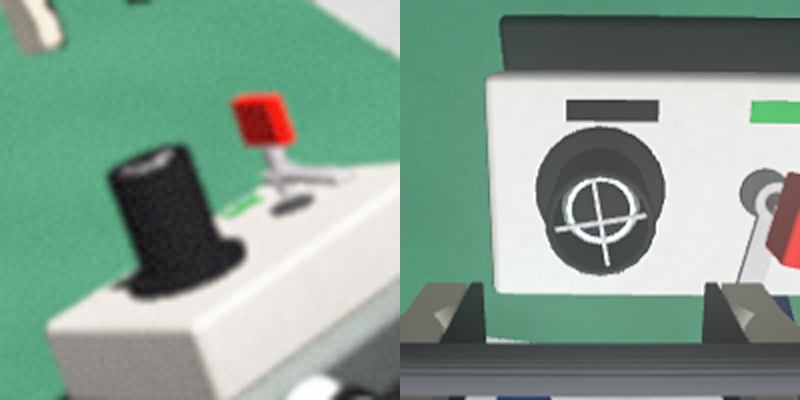

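The nozzle is home: flange top reads 7.5 mm and the sleeve top 70 mm off the face in both views. The wing is centred at y = 91.7 mm and turned about 12.6°. The knob is next.

```bash
python3 - <<'E'
from h import *
K=RP@R.from_rotvec([0,0,np.radians(12.4)]).as_matrix()
plan([(P(1.2,91.7,120),K),(P(1.2,91.7,41),K)],-0.1,mm=35,deg=6)
E
```

```text
[[-0.1, -0.2, 30.5, 9.6, -0.0, -0.0, 4.1], [-0.1, 2.0, 30.4, 9.7, -0.1, -0.0, 4.1], [-0.1, 4.1, 30.1, 9.7, -0.0, -0.1, 4.1], [-0.1, 0.0, 0.0, 26.3, -0.0, 0.0, 0.0], [-0.1, 0.0, 0.0, 26.3, -0.0, 0.0, 0.0]]
[[-0.1, 0.0, 0.0, 26.4, -0.0, 0.0, 0.0]]
```

Request:
servo_tool([
  [[-0.1,-0.2,30.5,9.6,0,0,4.1],[-0.1,2.0,30.4,9.7,0,0,4.1],[-0.1,4.1,30.1,9.7,0,0,4.1],[-0.1,0,0,25,0,0,0],[-0.1,0,0,0,0,0,0]],
])

```text
t: 12.95
eef_pos: [543.6, 81.5, 188.3]
ee_rot: [-0.683, 0.683, 0.219, 0.138]
contact_force: [-0.3, -0.4, -0.1]
finger_gap: 0.46
gripper_force: 0.0
```

Request:
servo_tool([
  [[-0.1,0,0,0,0,0,0],[-0.1,0,0,0,0,0,0]],
])

```text
t: 13.15
eef_pos: [547.3, 80.1, 191.2]
ee_rot: [0.684, -0.683, -0.216, -0.139]
contact_force: [0.3, 0.9, -0.1]
finger_gap: 0.452
gripper_force: 0.0
```

```bash
python3 st.py;python3 - <<'E'
from h import *
W=arm.read_camera('wrist');save(W,'f.png');c=W;A=np.array([x_,y_,z_])
col=c['color'].astype(int); red=(col[:,:,0]>120)&(col[:,:,0]>2*col[:,:,1])
L=(pts(c,red)-ROOT)@A.T;t=(L[:,2]>64)&(L[:,2]<80);print('wing',t.sum(),L[t].mean(0),cv2.minAreaRect(L[t][:,:2].astype(np.float32)))
E
```

```text
13.15 tcp in port [ 1.04 90.8  95.1 ] rot [ 0.09  0.14 12.29] F port [ 0.65 -0.48 -0.53] M port [-0.05  1.6   0.02] grip 0.0 0.45238565113777135
wing 826 [ 0.23147307 92.266897   69.75167897] ((0.9149303436279297, 92.02557373046875), (10.76701545715332, 38.302734375), 78.53876495361328)
```

View pics/f.png

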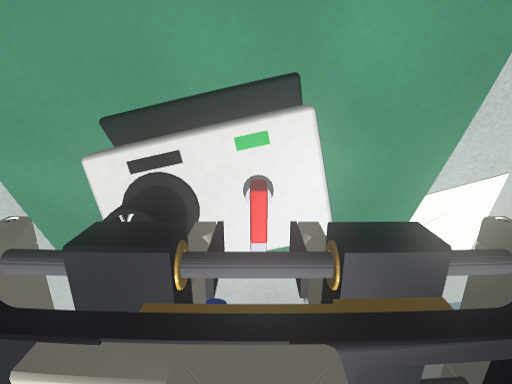

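The red wing stands vertical at column 258, centred between the fingers. I go down 54 mm and close.

Request:
servo_tool([
  [[-0.1,0,1.0,20,0,0,0],[-0.1,0,0,20,0,0,0],[-0.1,0,0,14,0,0,0],[-0.1,0,0,0,0,0,0],[-0.1,0,0,0,0,0,0]],
])

```text
t: 13.7
eef_pos: [540.3, 106.2, 144.6]
ee_rot: [0.684, -0.683, -0.216, -0.139]
contact_force: [0.5, 0.1, 0.6]
finger_gap: 0.449
gripper_force: 0.0
```

Request:
servo_tool([
  [[-1,0,0,0,0,0,0],[-1,0,0,0,0,0,0],[-1,0,0,0,0,0,0],[-1,0,0,0,0,0,0],[-1,0,0,0,0,0,0]],
], force=40)

```text
t: 14.2
eef_pos: [540.3, 106.3, 144.6]
ee_rot: [0.683, -0.683, -0.216, -0.14]
contact_force: [0.5, 0.0, 1.1]
finger_gap: 0.132
gripper_force: 40.0
```

```bash
python3 st.py
```

```text
14.2 tcp in port [ 1.16 92.   41.18] rot [ 0.16  0.13 12.32] F port [ 0.48 -0.48  0.96] M port [-0.37  1.62  0.11] grip 39.99745845794678 0.13218335709670076
```

Gripped (0.132 × 88 ≈ 11.6 mm). Now I push in.

Request:
servo_tool([
  [[-1,0,0,2,0,0,0],[-1,0,0,2,0,0,0],[-1,0,0,2,0,0,0],[-1,0,0,2,0,0,0],[-1,0,0,1,0,0,0]],
])

```text
t: 14.7
eef_pos: [539.6, 110.3, 137.5]
ee_rot: [0.684, -0.683, -0.216, -0.14]
contact_force: [-0.2, -7.5, 16.7]
finger_gap: 0.132
gripper_force: 40.0
```

```bash
python3 st.py
```

```text
14.7 tcp in port [ 1.15 91.85 32.95] rot [ 0.16  0.17 12.25] F port [ 2.07  1.82 18.1 ] M port [0.84 0.72 0.04] grip 40.00561773777008 0.13222569776247514
```

The knob is fully in (8.2 mm travel, force rising to 18 N). Now I turn it clockwise.

Request:
servo_tool([
  [[-1,0,0,0,0,0,0],[-1,0,0,0,0,0,4],[-1,0,0,0,0,0,6],[-1,0,0,0,0,0,6],[-1,0,0,0,0,0,6]],
])

```text
t: 15.2
eef_pos: [540.0, 110.2, 137.5]
ee_rot: [-0.539, 0.802, 0.238, 0.096]
contact_force: [2.1, -4.7, 8.6]
finger_gap: 0.132
gripper_force: 40.0
```

```bash
python3 st.py
```

```text
15.2 tcp in port [ 1.02 91.52 33.03] rot [ 0.25  0.13 34.51] F port [-0.11 -1.06  9.96] M port [-0.31  1.48  0.12] grip 39.99695420265198 0.13155078162478295
```

Request:
servo_tool([
  [[-1,0,0,0,0,0,6],[-1,0,0,0,0,0,6],[-1,0,0,0,0,0,6],[-1,0,0,0,0,0,6],[-1,0,0,0,0,0,6]],
])

```text
t: 15.7
eef_pos: [540.5, 110.0, 137.3]
ee_rot: [-0.313, 0.914, 0.255, 0.031]
contact_force: [3.0, -5.4, 7.0]
finger_gap: 0.135
gripper_force: 40.0
```

```bash
python3 st.py
```

```text
15.7 tcp in port [ 0.59 91.1  33.06] rot [ 0.34  0.08 64.51] F port [-1.64 -1.72  9.04] M port [-0.83  2.26  0.07] grip 39.99665379524231 0.13517170112099353
```

Request:
servo_tool([
  [[-1,0,0,0,0,0,6],[-1,0,0,0,0,0,6],[-1,0,0,0,0,0,3],[-1,0,0,0,0,0,1.5],[-1,0,0,0,0,0,0]],
])

```text
t: 16.2
eef_pos: [540.6, 109.7, 137.1]
ee_rot: [-0.18, 0.95, 0.256, -0.005]
contact_force: [3.4, -5.3, 6.5]
finger_gap: 0.134
gripper_force: 40.0
```

```bash
python3 st.py
```

```text
16.2 tcp in port [ 0.3  91.01 33.04] rot [ 0.39  0.04 80.82] F port [-1.87 -2.2   8.6 ] M port [-0.94  2.68  0.17] grip 40.00192701816559 0.13432710596416542
```

The angle is about 1.41 rad, at the stop. I hold briefly, release and back straight off.

Request:
servo_tool([
  [[-1,0,0,0,0,0,0],[-1,0,0,0,0,0,0],[-0.2,0,0,0,0,0,0],[-0.2,0,0,0,0,0,0],[-0.2,0,0,0,0,0,0]],
])

```text
t: 16.7
eef_pos: [538.2, 111.1, 135.9]
ee_rot: [-0.18, 0.949, 0.258, -0.007]
contact_force: [-0.2, 0.8, -0.3]
finger_gap: 0.342
gripper_force: 0.0
```

Request:
servo_tool([
  [[-0.2,0,0,0,0,0,0],[-0.2,0,0,-8,0,0,0],[-0.2,0,0,-25,0,0,0],[-0.2,0,0,-40,0,0,0],[-0.2,0,0,-40,0,0,0]],
])

```text
t: 17.2
eef_pos: [550.5, 55.1, 235.8]
ee_rot: [-0.181, 0.949, 0.257, -0.007]
contact_force: [0.6, -0.1, -0.1]
finger_gap: 0.402
gripper_force: 0.0
```

Request:
servo_tool([
  [[-0.2,0,0,-40,0,0,0],[-0.2,0,0,-30,0,0,0],[-0.2,0,0,0,0,0,0],[-0.2,0,0,0,0,0,0],[-0.2,0,0,0,0,0,0]],
])

```text
t: 17.7
eef_pos: [557.6, 22.1, 294.4]
ee_rot: [-0.18, 0.949, 0.258, -0.007]
contact_force: [-0.9, 0.4, -0.4]
finger_gap: 0.397
gripper_force: 0.0
```

```bash
python3 st.py; python3 - <<'E'
from h import *
np.set_printoptions(precision=2,suppress=True)
W=arm.read_camera('wrist');S=arm.read_camera('scene')
A=np.array([x_,y_,z_])
for n,c in(('scene',S),('wrist',W)):
    Q=pts(c);K=c['color'][c['z_map']>0].astype(int);L=(Q-ROOT)@A.T
    m=(np.abs(L[:,0])<40)&(np.abs(L[:,1])<40)&(L[:,2]>2)&(L[:,2]<80)&(K.max(1)<75)
    for lo,hi in((4,12),(60,75)):
        a=L[m&(L[:,2]>lo)&(L[:,2]<hi)]
        if len(a)>10: print(n,lo,len(a),np.median(a[:,2]),np.percentile(a[:,2],98),cv2.minEnclosingCircle(a[:,:2].astype(np.float32)))
    r=(K[:,0]>120)&(K[:,0]>2*K[:,1])&(L[:,2]>50)&(L[:,2]<80)&(np.abs(L[:,1]-92)<40)&(np.abs(L[:,0])<40)
    t=L[r];t=t[t[:,2]>t[:,2].max()-8];print('wing',len(t),t.mean(0),t[:,2].max(),cv2.minAreaRect(t[:,:2].astype(np.float32)))
u=proj(S,P(0,30,30)).astype(int);x0,y0=u-50
a=cv2.resize(S['color'][y0:y0+100,x0:x0+100],(400,400),interpolation=2)
b=cv2.resize(W['color'],(400,300),interpolation=2);b=np.vstack([b,np.zeros((100,400,3),np.uint8)])
cv2.imwrite('pics/g.png',np.hstack([a,b])[:,:,::-1])
E
```

```text
17.7 tcp in port [  1.59  93.14 213.88] rot [ 0.07  0.06 80.87] F port [ 0.26  0.79 -0.65] M port [-0.17  1.71  0.07] grip 0.0 0.39668221372642026
scene 4 152 7.586370645373895 11.596960068528896 ((4.328094482421875, -3.1597766876220703), 33.505733489990234)
scene 60 106 65.63266272558374 69.4119781581491 ((0.4637105166912079, -0.32147565484046936), 26.46649932861328)
wing 47 [ 5.81 88.56 59.09] 62.73023972559698 ((4.205069541931152, 91.44023895263672), (9.78790283203125, 40.75259017944336), 9.096665382385254)
wrist 4 340 7.896624317022215 11.152105843247082 ((-0.5690795183181763, 1.0777122974395752), 34.91923522949219)
wrist 60 262 68.94429029238589 71.44009823803479 ((1.088051199913025, 10.719202995300293), 21.739147186279297)
wing 333 [ 1.06 93.01 61.67] 64.39893810353128 ((1.1537292003631592, 92.81549835205078), (10.184976577758789, 38.40779113769531), 8.879823684692383)
```

View pics/g.png

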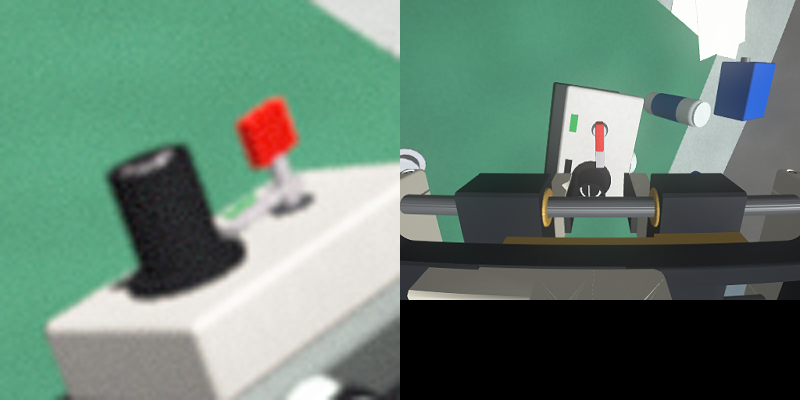

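The pawl lies over the flange. The wing is at 81° and its top is at 62 mm, so it is in by 8 mm. The nozzle is flush and the gripper is clear, so I'm handing in.

```bash
python3 -c "
from station import arm
print(arm.job_done())"
```

```text
the job is handed in; nothing more can be done
None
```

The nozzle is fully home on the spigot, the knob is pushed in about 8 mm and turned to its stop (about 1.41 rad) with the pawl over the flange, the gripper is clear, and the job was handed in at about 18 s; the call returned no verdict, and I did not re-measure the reel, can and board at the end.

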